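# Release the empty fragrance cartridge from the doser

### The job

The cartridge with the orange grip in the sloping fragrance doser is empty: press it straight into its bay until its latch lets go and it springs out, then draw it out along the slope of the bay and stand it upright on its foot in the white tray. Leave the cartridge with the blue grip latched in, and do not disturb the bottle or the soap bar on the bench.

Things in the scene. Friction and masses are not known exactly. Their poses are not given: they have to be found in the camera images.
- deck: white sloping top of the doser, a fixed block, face 90 (x) x 190 (y) mm. Origin: centre of the sloping face, 118 mm above the bench. z is the outward axis of both bays, 35 degrees from vertical, leaning to the doser's front (robot's side); y runs level across, x up the slope. Its yaw varies. The plinth below is 150 x 200 mm; only the cartridges rise above the face.
- bay_a (a point): centre of the mouth of one bay in the sloping face, at y = +46 mm, z = 0 in the deck's frame; mouth 39 (x) x 47 (y) mm. Either bay may hold the orange cartridge.
- bay_b (a point): the same for the other bay, at y = -46 mm.
- empty_cartridge: the empty cartridge: white body 36 (x) x 44 (y) x 70 (z) mm with a grey waist, orange grip fin on top; 106 mm long, 0.12 to 0.2 kg. Origin: centre of its flat foot; z along its length to the grip, y across the fin's thickness. Latched, its axes are parallel to the deck's and its foot is 63 mm below the bay mouth, so the shoulder stands 7 mm and the fin's top 43 mm out of the face.
- empty_top (a point): centre of the top of the orange fin, which is 26 (x) x 14 (y) mm and 36 mm high (cartridge z = 70 to 106 mm). Pressed in here along the bay axis, the spring and latch resist with 6 to 12 N; the latch lets go 5 to 9 mm in, the hard stop is at 11 mm. Let go, it then springs out to about 15 mm above its latched place.
- empty_shoulder (a point): centre of the body's top face, at the fin's root (cartridge z = 70 mm). Once sprung out, the cartridge stays there loose in the bay (1.5 mm clearance each side) and draws out freely along the bay axis, clear after 50 mm more. Pulling without pressing first does not free it.
- full_cartridge: the full cartridge, same shape but with a blue grip fin, latched in the other bay the same way; it must stay latched in.
- tray: white open tray, fixed to the bench, 160 (x) x 200 (y) mm outside, 30 mm high, walls and floor 5 mm thick. Origin: centre of its underside, so the inner floor is at z = 5 mm.
- bottle: small amber glass bottle with a black cap standing on the bench, 44 mm diameter, 110 mm high; origin at the centre of its base. Not to be disturbed.
- soap: tan soap bar lying on the bench, 55 x 80 x 25 mm; origin at the centre of its underside. Not to be disturbed.
Not all that is in view belongs to the job. Leave any green look-alike of the full_cartridge alone.

How it is judged:
By the outcome, as a careful person would: the job done as asked, in the order asked, and still so for the second after the job is handed in, with the robot touching nothing.
It also fails if it takes over 51 s, if anything falls off the work surface, if the arm or the gripper's body presses on something with over 40 N, if the wrist force passes 120 N, or if a joint passes its speed limit or range.

### The arm

A 6-joint arm with a two-finger parallel gripper is mounted at the origin on the work surface. World frame = base frame: x ahead of the robot, y to its left, z up, the work surface at z = 0. Lengths are in m, angles in rad, forces in N, time in s.
With the tool pointing down it reaches from about 0.35 to 0.725 m from the base axis. Payload 4.3 kg.
Tool frame: the origin (TCP) lies at the centre of the arm's flange, where the gripper is bolted on; the fingertips stand 173 mm ahead of it and the grasp point (between the pads) lies 155 mm ahead of it (bot.grip_point_offset is the distance from the TCP to the grasp point, in m); z points along the fingers, y is the line along which they close (so a half turn about z gives the same grasp; the last joint's range is limited). The gripper opens to 85 mm and grips with 20 to 120 N. Pads are 22 mm wide; open, the fingers measure 114 mm over their backs; the gripper's body (76 mm by 85 mm) begins 54 mm behind the grasp point. The pads swing forward as they close: fully open they stand 13 mm farther back than shut.
Start: joints at [-0.11, 0.377, 0.081, 1.274, 0, 1.46], TCP at [0.575, 0, 0.405] pointing down, gripper open.
Joint ranges: [-2.72, 2.72], [-0.84, 1.66], [-1.02, 1.22], [-1.77, 2.12], [-1.37, 1.28], [-3.14, 3.14]. Speed limits (rad/s): [2.57, 2.57, 3.14, 3.14, 3.14, 3.14].

### API

Orientations are given as a unit quaternion [x, y, z, w].
In Python, from workcell import bot gives the robot as it stands.
- The arm moves only by the tool carry_out, never from a script. Its argument "motion" is a list of rows, each a list of 7 numbers: the finger opening in mm, from 0 to 85.4, then the shift along the world's x, y, z each as a share of 25 cm, from -1 to 1, then the turn, a rotation vector about the world's x, y, z each as a share of pi/2 rad, from -1 to 1. A call has exactly 10 rows; each row is the pose to reach, as a shift and turn from the pose commanded when the call began; what a row does not reach only later rows make up. A row lasts 1/10 s, in which the tool goes at most 50 mm and 8.59 degrees, less where a joint would pass 70% of its speed; a pose out of reach is approached as far as the arm can. A call with a number of a shift or a turn outside -1 to 1 is refused whole. A call with a gripper value outside its range is refused whole. The fingers move at their own pace and stop on an object; the grip force is fixed at half the most. Time passes only in rows, so rows that repeat a pose let the fingers close, or fill a call up. It gives the time, the measured TCP pose, the force, the opening and the grip force at its end, in the units of the state.
- bot.read_state(): the state, without advancing time (a new reading comes with each control period).
- bot.get_image(name): name is "scene" or "side" or "wrist"; returns a dict with "color" (480x640x3 uint8, red, green, blue), "fov_y" (degrees; the focal length in pixels is half the picture's height over the tangent of half this angle, whatever the lens; pixels are square), "cx", "cy" (the principal point, pixels), "xyz" and "rotation" of the camera in the world. Camera axes: x right, y up, looking along -z (the intrinsics and any distortion apply to the point x, -y, -z); pixel columns grow to the right and rows downward; lengths in m; the calibration is good to about 2 mm. A picture is of the moment at which its call begins. There is no depth.
- bot.hand_in(): hands the job in; it is judged then, once.
Trained networks look in the newest picture that a camera, given by its name, has taken for a name from the list of things; names that differ only in an ending like _2 or _b are one class to them, and where a whole thing is asked for, a point or a joint stands for the part that bears it (a point fixed in the world has none). Each returns a list of dicts, best first, with "p" (0 to 1); they miss things now and then, are a little off and sometimes report something else, mostly with a low value. They report only what shows in the picture. A call takes as long as a camera call. They do not tell look-alikes from the thing itself.
- bot.find_in(query, camera): "centre" ([column, row] in pixels, amid what is visible of it).
- bot.outline_of(query, camera): "mask" (480x640 bool, what is visible of it) and "centre" ([column, row] in pixels, amid what is visible of it).
- bot.landmark_of(query, camera): "centre" ([column, row] in pixels: a listed point, or the origin of a listed thing).
The state is a dict: "time": time; "q": joint angles; "qvel": joint speeds; "joint_efforts": joint torques, N m; "tcp_pos": TCP position; "ee_rot": TCP orientation; "force": force on the tool from outside, world axes, zero at the start; "torque": the same for the moment, N m; "grip_width": finger opening in m; "finger_force": force on a finger pad.
Only numpy, scipy, OpenCV 4.12 (cv2) and the standard library are available. Lean on these libraries where they do the work, as an engineer would, in place of code of your own. Each camera call takes 0.05 s, during which the arm holds its last target. There are 200 camera calls.

## Working session

There is one attempt and no reset: what is moved stays moved. The work goes in short steps, Python scripts to look and compute and a tool call to move; the robot and the scene stay as the last step left them, time stands still between calls to the robot, and variables do not carry over. Pictures are saved under pics/ and viewed, at most 12 in all, crops included, and the job is handed in when it is done.

Besides the shell and the picture viewer there is one more tool, called after "Emit:" by a JSON object that holds its "name" and its "arguments". carry_out: Moves the arm, as the interface text tells. Its arguments: {"type":"object","properties":{"motion":{"type":"array"}},"required":["motion"]}

```bash
mkdir -p pics; cat > h.py <<'E'
import numpy as np,cv2
from workcell import bot
from scipy.spatial.transform import Rotation as R
def cam(n):
    im=bot.get_image(n); return im
def Rm(im):
    r=np.array(im["rotation"],float)
    return r if r.shape==(3,3) else R.from_quat(r.ravel()).as_matrix()
def ray(im,px):
    f=240/np.tan(np.radians(im["fov_y"])/2)
    d=np.array([(px[0]-im["cx"])/f,-(px[1]-im["cy"])/f,-1])
    d=Rm(im)@d; return np.array(im["xyz"]),d/np.linalg.norm(d)
def onz(im,px,z):
    o,d=ray(im,px); return o+d*(z-o[2])/d[2]
def proj(im,p):
    f=240/np.tan(np.radians(im["fov_y"])/2)
    c=Rm(im).T@(np.array(p)-np.array(im["xyz"]))
    return np.array([im["cx"]+f*c[0]/-c[2],im["cy"]-f*c[1]/-c[2]])
def tri(rs):
    A=sum(np.eye(3)-np.outer(d,d) for o,d in rs);b=sum((np.eye(3)-np.outer(d,d))@o for o,d in rs)
    return np.linalg.solve(A,b)
E
python3 - <<'E'
from h import *
ims={}
for n in ["scene","side","wrist"]:
    im=cam(n); ims[n]=im
    print(n,{k:(np.round(v,4).tolist() if not np.isscalar(v) else v) for k,v in im.items() if k!="color"})
    for q in ["deck","bay_a","bay_b","empty_top","empty_shoulder","full_cartridge","tray","bottle","soap"]:
        print(q,[(np.round(d["centre"]).tolist(),round(d["p"],2)) for d in bot.landmark_of(q,n)][:4])
c=np.hstack([ims[n]["color"] for n in ["scene","side"]])
cv2.imwrite("pics/a.png",ims["scene"]["color"][...,::-1]);cv2.imwrite("pics/b.png",ims["side"]["color"][...,::-1]);cv2.imwrite("pics/c.png",ims["wrist"]["color"][...,::-1])
s=bot.read_state();print(s)
E
```

```text
scene {'fov_y': 42.958055256957294, 'cx': 315.90468588933334, 'cy': 247.3844657088603, 'xyz': [1.257, 0.1323, 1.3105], 'rotation': [0.1631, 0.2141, 0.7684, 0.5806]}
deck [([314.0, 250.0], 0.95)]
bay_a [([335.0, 258.0], 0.67)]
bay_b [([335.0, 258.0], 0.67)]
empty_top [([338.0, 239.0], 0.57)]
empty_shoulder [([335.0, 249.0], 0.55)]
full_cartridge [([244.0, 194.0], 0.8), ([209.0, 268.0], 0.58)]
tray [([466.0, 270.0], 0.89)]
bottle [([381.0, 354.0], 0.72)]
soap [([204.0, 208.0], 0.86)]
side {'fov_y': 52.52646528345586, 'cx': 316.2478339308463, 'cy': 239.47756780296598, 'xyz': [0.1656, -0.5999, 0.703], 'rotation': [0.4032, -0.1376, -0.2996, 0.8536]}
deck [([307.0, 251.0], 0.71), ([307.0, 250.0], 0.58)]
bay_a [([294.0, 242.0], 0.82), ([320.0, 268.0], 0.57)]
bay_b [([294.0, 242.0], 0.82), ([320.0, 268.0], 0.57)]
empty_top [([281.0, 228.0], 0.97)]
empty_shoulder [([291.0, 239.0], 0.62)]
full_cartridge [([319.0, 427.0], 0.86), ([337.0, 284.0], 0.7), ([427.0, 356.0], 0.61), ([306.0, 252.0], 0.56)]
tray [([177.0, 233.0], 0.58)]
bottle [([310.0, 219.0], 0.91), ([289.0, 241.0], 0.17)]
soap [([392
[... 522 characters left out ...]
array([-1.10280238e-01,  3.77309408e-01,  8.10355432e-02,  1.27438594e+00,
       -2.12021686e-05,  1.46054112e+00]), 'qvel': array([ 5.07479340e-04, -1.32450528e-03,  4.26754018e-04, -3.62093016e-06,
        1.78731528e-03, -1.39522192e-03]), 'joint_efforts': array([-1.01643607e-03, -4.63514793e+01,  2.70146424e+01,  6.17240457e-04,
       -2.63966676e-04,  1.42419512e-05]), 'tcp_pos': array([5.75035911e-01, 1.05170571e-05, 4.04737784e-01]), 'ee_rot': array([7.07115629e-01, 7.07097930e-01, 3.43885658e-05, 5.99131591e-05]), 'force': array([-1.16716703,  0.37489143,  0.2371713 ]), 'torque': array([-0.04781292, -0.01020984, -0.04969652]), 'finger_force': 0.0, 'grip_width': 0.08546387771859318}
```

View pics/a.png

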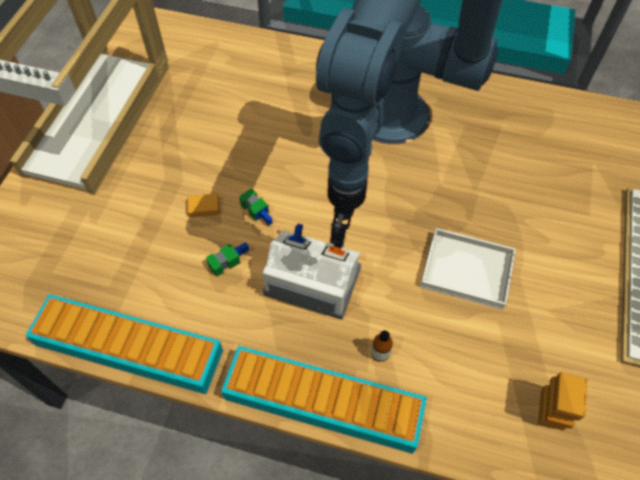

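View pics/b.png

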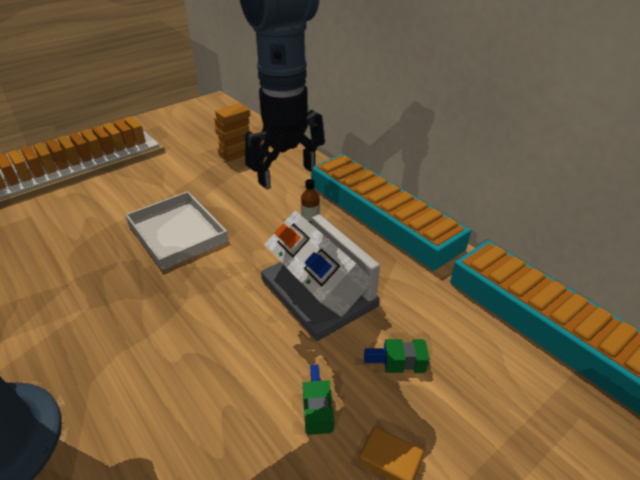

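```bash
python3 - <<'E'
from h import *
cs=[]
for n in ["scene","side","wrist"]:
    im=cam(n); p=bot.landmark_of("empty_top",n); c=p[0]["centre"]; cs.append(ray(im,c)); print(n,c,p[0]["p"])
    for q in ["deck","tray","bottle","soap"]:
        l=bot.landmark_of(q,n)
        if l: print(q,np.round(onz(im,l[0]["centre"],.118 if q=="deck" else 0),3),round(l[0]["p"],2))
    hsv=cv2.cvtColor(im["color"],cv2.COLOR_RGB2HSV)
    x0,y0=[{"scene":(290,215),"side":(265,215),"wrist":(180,150)}[n]][0]; 
p=tri(cs);print(p,[np.linalg.norm(np.cross(p-o,d)) for o,d in cs])
im=cam("side")["color"][190:340,240:400];cv2.imwrite("pics/d1.png",cv2.resize(im,None,fx=3,fy=3,interpolation=2)[...,::-1])
w=cv2.imread("pics/c.png");s=cv2.resize(cv2.imread("pics/b.png")[190:340,240:400],(512,480),interpolation=2)
z=np.hstack([w,s]);cv2.imwrite("pics/d.png",cv2.resize(z,(800,int(480*800/1152))))
E
```

```text
scene [337.1, 235.8] 0.57
deck [ 0.565 -0.064  0.118] 0.89
tray [0.458 0.293 0.   ] 0.56
bottle [0.724 0.133 0.   ] 0.71
soap [ 0.452 -0.396  0.   ] 0.74
side [281.2, 227.9] 0.93
deck [ 0.564 -0.058  0.118] 0.62
tray [0.447 0.292 0.   ] 0.95
bottle [0.718 0.12  0.   ] 0.84
soap [ 0.459 -0.398  0.   ] 0.84
wrist [271.5, 267.5] 0.98
deck [ 0.565 -0.062  0.118] 0.65
bottle [0.727 0.134 0.   ] 0.85
[ 0.54382762 -0.01459233  0.15715465] [np.float64(0.0044268578649188685), np.float64(0.0011891545401691297), np.float64(0.004682039681289515)]
```

View pics/d.png

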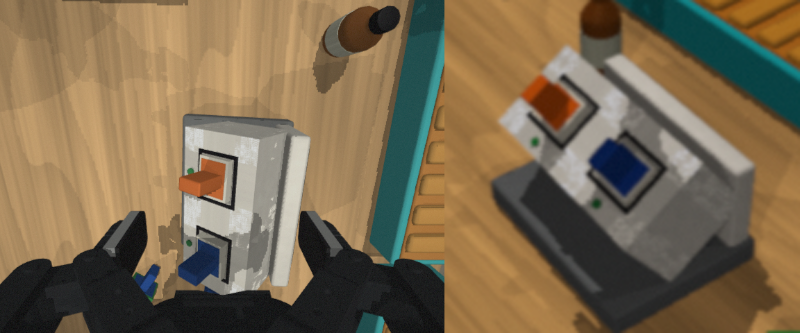

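```bash
cat >> h.py <<'E'
from scipy.optimize import least_squares
def deckR(yaw): return (R.from_euler('z',yaw)*R.from_euler('y',-35,degrees=True)).as_matrix()
def finbox(base): # corners in deck frame, base=y offset
    return np.array([[x,base+y,z] for x in(-.013,.013) for y in(-.007,.007) for z in(.007,.043)])
def blob(im,col,near,rad=60):
    hsv=cv2.cvtColor(im["color"],cv2.COLOR_RGB2HSV)
    lo,hi=((3,170,110),(14,255,255)) if col=="o" else ((108,130,40),(128,255,255))
    m=cv2.inRange(hsv,lo,hi)
    n,l,s,c=cv2.connectedComponentsWithStats(m)
    ok=[i for i in range(1,n) if s[i,4]>20 and np.hypot(*(c[i]-near))<rad]
    if not ok: return None
    i=max(ok,key=lambda i:s[i,4]); return c[i],s[i]
def hullc(im,P):
    h=cv2.convexHull(np.array([proj(im,p) for p in P],np.float32)); m=cv2.moments(h)
    return np.array([m["m10"]/m["m00"],m["m01"]/m["m00"]]),m["m00"]
E
python3 - <<'E'
from h import *
ims={n:cam(n) for n in ["scene","side","wrist"]}
near={("scene","o"):(338,245),("scene","b"):(299,235),("side","o"):(288,237),("side","b"):(319,264),("wrist","o"):(300,255),("wrist","b"):(295,372)}
obs={}
for k,v in near.items():
    b=blob(ims[k[0]],k[1],v,30)
    if b: obs[k]=b[0]; print(k,b[0],b[1])
def res(x,det=False):
    M=deckR(x[2]);t=np.array([x[0],x[1],.118]);r=[]
    for k,o in obs.items():
        c,a=hullc(ims[k[0]],finbox(.046 if k[1]=="o" else -.046)@M.T+t)
        if det: print(k,c-o,a)
        r+=list(c-o)
    return np.array(r)
s=least_squares(res,[.565,-.06,0],loss="soft_l1")
print(s.x,np.degrees(s.x[2]));res(s.x,True)
M=deckR(s.x[2]);print(M@[0,.046,.043]+[s.x[0],s.x[1],.118])
E
```

```text
('scene', 'o') [336.22222222 250.23611111] [329 247  15   8  72]
('scene', 'b') [297.12396694 234.92561983] [289 225  15  18 121]
('side', 'o') [280.0375 229.575 ] [274 224  13  12  80]
('side', 'b') [317.83727811 264.49408284] [306 253  25  25 338]
('wrist', 'o') [295.08072814 259.60743965] [ 258  228   66   60 2527]
('wrist', 'b') [288.33318182 380.59954545] [ 257  345   58   67 2200]
[ 5.66932219e-01 -5.92036936e-02 -5.07197313e-05] -0.0029060265435082605
('scene', 'o') [ 1.66067795 -5.38953795] 138.81087655946612
('scene', 'b') [1.62981622 0.46230175] 146.99722145148553
('side', 'o') [4.3960768  4.22436662] 261.7570123842452
('side', 'b') [-2.49571262 -4.7976933 ] 283.23707046173513
('wrist', 'o') [-8.89441736  3.77040768] 1999.0940282316878
('wrist', 'b') [ 1.29530501 -0.66188994] 2040.273822344374
[ 0.54227077 -0.01320244  0.15322354]
```

```bash
python3 - <<'E'
from h import *
for n,pts in {"side":[(281,228),(288,237),(295,243)],"scene":[(337,240),(338,246),(336,250),(340,253)],"wrist":[(275,268),(310,240),(290,255),(315,270)]}.items():
    c=cv2.cvtColor(cam(n)["color"],cv2.COLOR_RGB2HSV)
    print(n,[c[y,x].tolist() for x,y in pts])
a=cam("side")["color"][200:300,250:360];b=cam("scene")["color"][210:290,270:370]
w=cam("wrist")["color"][150:430,230:440]
cv2.imwrite("pics/e.png",np.hstack([cv2.resize(i,(266,300),interpolation=cv2.INTER_NEAREST) if 0 else cv2.resize(i,(int(i.shape[1]*300/i.shape[0]),300),interpolation=cv2.INTER_NEAREST) for i in (a,b)])[...,::-1])
cv2.imwrite("pics/f.png",cv2.resize(w,None,fx=2,fy=2)[...,::-1])
E
```

```text
side [[11, 248, 171], [11, 239, 93], [10, 153, 152]]
scene [[108, 47, 27], [10, 223, 40], [12, 255, 187], [12, 232, 181]]
wrist [[11, 185, 187], [11, 183, 164], [11, 184, 125], [11, 189, 146]]
```

View pics/e.png

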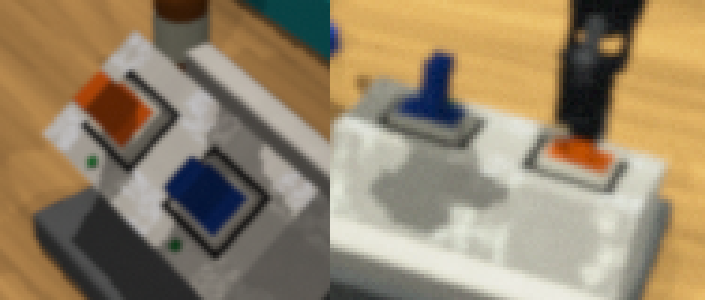

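View pics/f.png

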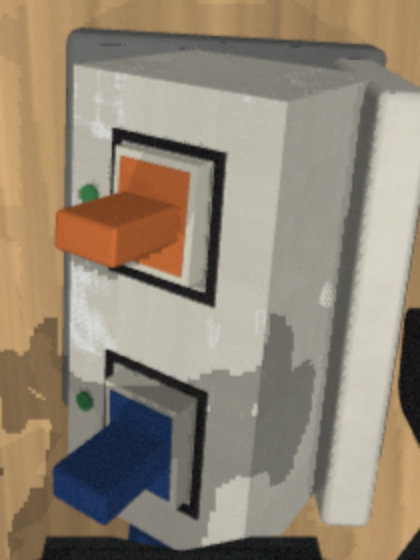

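```bash
python3 - <<'E'
from h import *
W,S=cam("wrist"),cam("side")
o=np.array([230,150]);a=[]
def A(im,y,sx,sy,px): a.append((im,"f",y,sx,sy,np.array(px,float)))
for y,pts in ((.046,{(-1,1):(112,128),(1,1):(226,152),(1,-1):(214,306)}),(-.046,{(-1,1):(107,350),(1,1):(208,393),(1,-1):(198,518)})):
    for k,p in pts.items(): A(W,y,*k,np.array(p)/2+o)
o=np.array([250,200])
for y,pts in ((.046,{(1,1):(130,72),(1,-1):(178,115),(-1,-1):(127,165)}),(-.046,{(1,1):(215,150),(1,-1):(268,202),(-1,-1):(215,258)})):
    for k,p in pts.items(): A(S,y,*k,np.array(p)/3+o)
o=np.array([230,150])
for y,pts in ((.046,{(-1,1):(57,209),(1,1):(117,223),(1,-1):(117,267),(-1,-1):(57,249)}),(-.046,{(-1,1):(54,467),(1,1):(105,487),(1,-1):(105,524),(-1,-1):(54,500)})):
    for k,p in pts.items(): a.append((W,"t",y,*k,np.array(p)/2+o))
def res(x,det=False):
    M=deckR(x[2]);t=np.array([x[0],x[1],.118]);r=[]
    for im,kind,y,sx,sy,p in a:
        q=[sx*x[3],y+sy*x[4],0] if kind=="f" else [sx*.013,y+sy*.007,.043]
        e=proj(im,M@q+t)-p
        if det: print("W" if im is W else "S",kind,y,sx,sy,np.round(e,1))
        r+=list(e)
    return np.array(r)
s=least_squares(res,[.565,-.06,0,.022,.026],loss="soft_l1")
print(s.x,np.degrees(s.x[2]));res(s.x,True)
M=deckR(s.x[2]);print(M,M@[0,.046,.043]+[s.x[0],s.x[1],.118])
E
```

```text
[ 0.56621416 -0.06241197 -0.06099     0.023996    0.02781416] -3.4944697889824994
W f 0.046 -1 1 [ 2.2 -0.3]
W f 0.046 1 1 [0.5 0.4]
W f 0.046 1 -1 [ 0.3 -1.4]
W f -0.046 -1 1 [ 0.6 -0.7]
W f -0.046 1 1 [-0.3 -0.4]
W f -0.046 1 -1 [-0.4 -1.1]
S f 0.046 1 1 [ 0.3 -1.1]
S f 0.046 1 -1 [ 0.7 -0.5]
S f 0.046 -1 -1 [0.4 2.2]
S f -0.046 1 1 [-0.3 -1.7]
S f -0.046 1 -1 [ 0.7 -2. ]
S f -0.046 -1 -1 [-0.1 -0.1]
W t 0.046 -1 1 [-0.9  3.4]
W t 0.046 1 1 [0.1 6.7]
W t 0.046 1 -1 [-0.7  5.7]
W t 0.046 -1 -1 [-1.1  3.4]
W t -0.046 -1 1 [-1.  -5.3]
W t -0.046 1 1 [1.2 0.5]
W t -0.046 1 -1 [ 0.5 -1.2]
W t -0.046 -1 -1 [-1.2 -5.5]
[[ 0.81762898  0.0609522  -0.57250998]
 [-0.04992912  0.99814069  0.03496075]
 [ 0.57357644  0.          0.81915204]] [ 0.54440003 -0.01499418  0.15322354]
```

```bash
cat >> h.py <<'E'
D=np.array([.5662,-.0624,.118]);YAW=-.061
def target(M): return R.from_matrix(np.column_stack([-M[:,0],M[:,1],-M[:,2]]))
def units(tp,tR,s=None):
    s=s or bot.read_state()
    w=(tR*R.from_quat(s["ee_rot"]).inv()).as_rotvec()
    return np.round((np.array(tp)-s["tcp_pos"])/.25,3),np.round(w/(np.pi/2),3),np.degrees(np.linalg.norm(w))
E
python3 - <<'E'
from h import *
M=deckR(YAW);p=M@[0,.046,.298]+D
print(p,units(p,target(M)))
E
```

```text
[ 0.39839639 -0.00606555  0.36210731] (array([-0.707, -0.024, -0.171]), array([-0.311, -0.293,  0.929]), np.float64(92.00515836770145))
```

Emit:
{"name": "carry_out", "arguments": {"motion": [[85,-0.07,0,0,-0.03,-0.028,0.09],[85,-0.14,0,0,-0.06,-0.057,0.18],[85,-0.21,0,0,-0.09,-0.086,0.27],[85,-0.28,-0.01,-0.02,-0.12,-0.115,0.36],[85,-0.35,-0.01,-0.04,-0.15,-0.143,0.455],[85,-0.42,-0.01,-0.07,-0.18,-0.172,0.545],[85,-0.5,-0.02,-0.1,-0.21,-0.2,0.635],[85,-0.57,-0.02,-0.13,-0.24,-0.23,0.725],[85,-0.64,-0.02,-0.15,-0.27,-0.258,0.817],[85,-0.707,-0.024,-0.171,-0.311,-0.293,0.929]]}}

```text
time: 4.0
tcp_pos: [0.3972, -0.0057, 0.3617]
ee_rot: [0.076, 0.955, -0.008, 0.285]
force: [-0.1, 0.6, 1.0]
grip_width: 0.0851
finger_force: 0.0
```

```bash
python3 - <<'E'
from h import *
M=deckR(YAW);p=M@[0,.046,.298]+D
print(units(p,target(M)),bot.read_state()["q"])
W=cam("wrist");print(W["xyz"])
for q in ["empty_top","empty_shoulder"]:
    l=bot.landmark_of(q,"wrist");print(q,[(d["centre"],round(d["p"],2)) for d in l[:2]])
v=W["color"].copy()
for y in(.046,-.046):
    for z,hx,hy in((0,.024,.0278),(.043,.013,.007)):
        P=np.array([proj(W,M@[sx*hx,y+sy*hy,z]+D) for sx,sy in((1,1),(1,-1),(-1,-1),(-1,1))]);cv2.polylines(v,[np.int32(P*16)],True,(0,255,0),1,shift=4)
cv2.imwrite("pics/g.png",v[...,::-1])
E
```

```text
(array([ 0.005, -0.001,  0.002]), array([-0.02 , -0.019,  0.057]), np.float64(5.681827858579889)) [-0.19043696 -0.24221649 -0.8258927   0.40995479  0.04556936 -0.01778869]
[0.35267064 0.00335192 0.29552885]
empty_top [([335.0, 259.4], 0.66)]
empty_shoulder [([334.8, 247.2], 0.65)]
```

View pics/g.png

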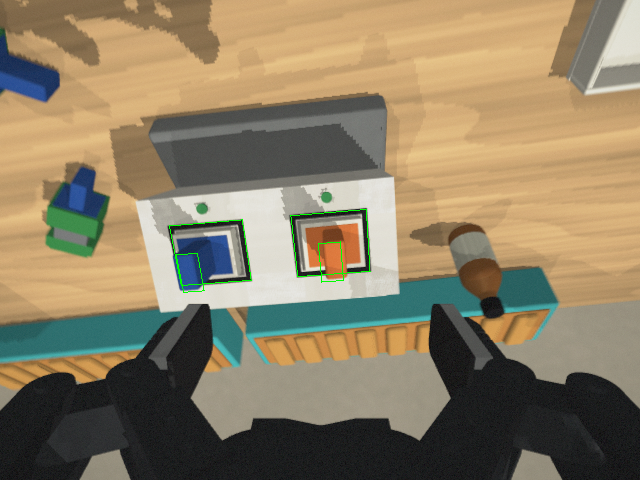

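Emit:
{"name": "carry_out", "arguments": {"motion": [[70,0.005,0.005,0.002,-0.02,-0.019,0.057],[60,0.045,0.003,-0.054,-0.02,-0.019,0.057],[60,0.09,0,-0.12,-0.02,-0.019,0.057],[60,0.135,-0.003,-0.185,-0.02,-0.019,0.057],[60,0.18,-0.006,-0.25,-0.02,-0.019,0.057],[60,0.22,-0.009,-0.305,-0.02,-0.019,0.057],[60,0.261,-0.011,-0.365,-0.02,-0.019,0.057],[60,0.261,-0.011,-0.365,-0.02,-0.019,0.057],[60,0.261,-0.011,-0.365,-0.02,-0.019,0.057],[60,0.261,-0.011,-0.365,-0.02,-0.019,0.057]]}}

```text
time: 5.15
tcp_pos: [0.4642, -0.0088, 0.2717]
ee_rot: [0.033, 0.953, -0.009, 0.3]
force: [-0.2, 0.1, -0.8]
grip_width: 0.06
finger_force: 0.0
```

```bash
python3 - <<'E'
from h import *
M=deckR(YAW);s=bot.read_state();print(M.T@(s["tcp_pos"]-D),units(s["tcp_pos"],target(M)))
v=cam("wrist")["color"];cv2.imwrite("pics/i.png",v[...,::-1])
E
```

```text
[0.00208059 0.04729738 0.18615569] (array([0., 0., 0.]), array([-0.002, -0.   ,  0.004]), np.float64(0.39907496338963666))
```

View pics/i.png

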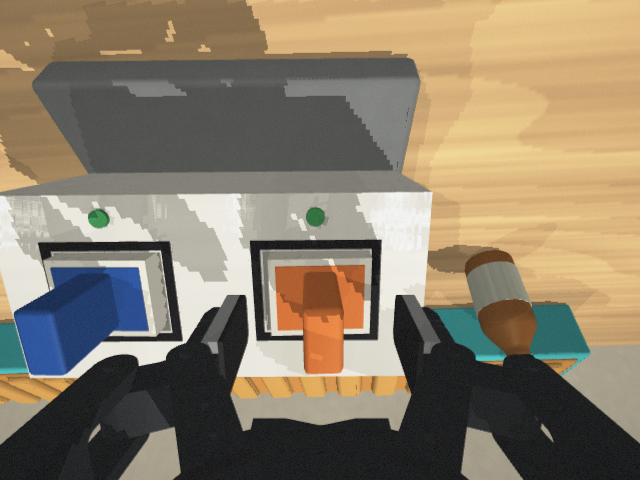

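The orange fin (304–344, 270–372) sits centred between the open pads (about 235 and 402), and the blue fin is well clear to the left.

Emit:
{"name": "carry_out", "arguments": {"motion": [[0,0,0,0,0,0,0],[0,0,0,0,0,0,0],[0,0,0,0,0,0,0],[0,0,0,0,0,0,0],[0,0,0,0,0,0,0],[0,0,0,0,0,0,0],[0,0,0,0,0,0,0],[0,0,0,0,0,0,0],[0,0,0,0,0,0,0],[0,0,0,0,0,0,0]]}}

```text
time: 6.2
tcp_pos: [0.4636, -0.0089, 0.2709]
ee_rot: [0.032, 0.953, -0.009, 0.3]
force: [-2.7, -1.4, 3.9]
grip_width: 0.0131
finger_force: 62.4
```

Emit:
{"name": "carry_out", "arguments": {"motion": [[0,0.005,0,-0.007,0,0,0],[0,0.009,-0.001,-0.013,0,0,0],[0,0.014,-0.001,-0.02,0,0,0],[0,0.018,-0.001,-0.025,0,0,0],[0,0.021,-0.001,-0.03,0,0,0],[0,0.023,-0.001,-0.033,0,0,0],[0,0.023,-0.001,-0.033,0,0,0],[0,0.023,-0.001,-0.033,0,0,0],[0,0.023,-0.001,-0.033,0,0,0],[0,0.023,-0.001,-0.033,0,0,0]]}}

```text
time: 7.2
tcp_pos: [0.4693, -0.0092, 0.2627]
ee_rot: [0.032, 0.953, -0.009, 0.3]
force: [-5.2, -1.5, 6.2]
grip_width: 0.0129
finger_force: 62.9
```

Emit:
{"name": "carry_out", "arguments": {"motion": [[60,0,0,0,0,0,0],[60,0,0,0,0,0,0],[60,0,0,0,0,0,0],[60,0,0,0,0,0,0],[60,0,0,0,0,0,0],[60,0,0,0,0,0,0],[60,-0.02,0.001,0.03,0,0,0],[60,-0.04,0.003,0.06,0,0,0],[60,-0.057,0.003,0.082,0,0,0],[60,-0.057,0.003,0.082,0,0,0]]}}

```text
time: 8.2
tcp_pos: [0.4549, -0.0083, 0.2843]
ee_rot: [0.032, 0.953, -0.009, 0.301]
force: [-0.1, 0.2, -0.2]
grip_width: 0.0599
finger_force: 0.0
```

```bash
python3 - <<'E'
from h import *
M=deckR(YAW);s=bot.read_state();print(M.T@(s["tcp_pos"]-D))
v=cam("wrist")["color"];cv2.imwrite("pics/j.png",v[...,::-1])
E
```

```text
[0.00166526 0.04723442 0.20185253]
```

View pics/j.png

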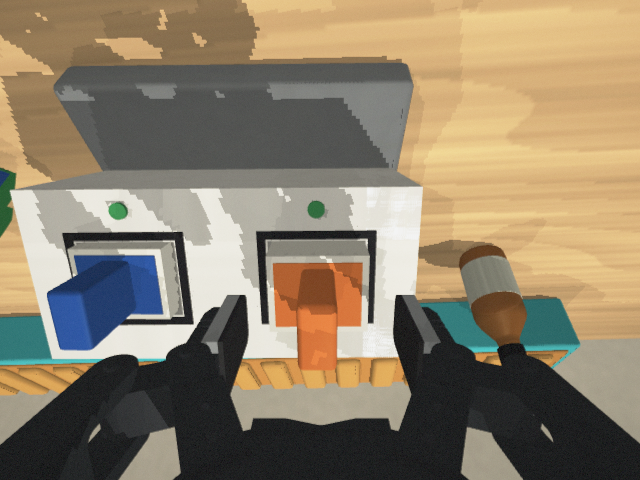

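The cartridge has sprung out: its shoulder now stands well above the frame (258–375, 232–325), and blue is unchanged. I'll regrip it.

Emit:
{"name": "carry_out", "arguments": {"motion": [[0,0,0,0,0,0,0],[0,0,0,0,0,0,0],[0,0,0,0,0,0,0],[0,0,0,0,0,0,0],[0,0,0,0,0,0,0],[0,0,0,0,0,0,0],[0,0,0,0,0,0,0],[0,0,0,0,0,0,0],[0,0,0,0,0,0,0],[0,-0.009,0.001,0.013,0,0,0]]}}

```text
time: 9.25
tcp_pos: [0.4528, -0.0081, 0.286]
ee_rot: [0.032, 0.954, -0.009, 0.299]
force: [-0.1, -2.2, -1.9]
grip_width: 0.0129
finger_force: 59.2
```

Emit:
{"name": "carry_out", "arguments": {"motion": [[0,-0.02,0.001,0.03,0,0,0],[0,-0.041,0.003,0.059,0,0,0],[0,-0.062,0.004,0.088,0,0,0],[0,-0.083,0.005,0.118,0,0,0],[0,-0.104,0.006,0.148,0,0,0],[0,-0.124,0.008,0.177,0,0,0],[0,-0.145,0.009,0.207,0,0,0],[0,-0.166,0.01,0.237,0,0,0],[0,-0.183,0.011,0.262,0,0,0],[0,-0.183,0.011,0.262,0,0,0]]}}

```text
time: 10.25
tcp_pos: [0.407, -0.0052, 0.3529]
ee_rot: [0.032, 0.953, -0.009, 0.301]
force: [-0.0, -0.4, -1.6]
grip_width: 0.013
finger_force: 59.5
```

```bash
python3 - <<'E'
from h import *
M=deckR(YAW);s=bot.read_state();print(M.T@(s["tcp_pos"]-D),s["q"],s["grip_width"],s["force"])
S=cam("side");v=S["color"][100:400,80:480];cv2.imwrite("pics/k.png",cv2.resize(v,None,fx=2,fy=2)[...,::-1])
for n in("scene","side","wrist"):
    im=cam(n)
    for d in bot.landmark_of("tray",n)[:2]: print(n,d["p"],onz(im,d["centre"],0))
    for d in bot.outline_of("tray",n)[:1]:
        m=d["mask"].astype(np.uint8);c=max(cv2.findContours(m,0,1)[0],key=cv2.contourArea)
        q=cv2.approxPolyDP(c,8,True)[:,0];print(n,d["p"],[np.round(onz(im,x,.03)[:2],3).tolist() for x in q])
E
```

```text
[0.00166666 0.04736754 0.28557273] [-0.19483421 -0.22245906 -0.85049945  0.33592864  0.07559209 -0.1038969 ] 0.013003858420529639 [-0.01308627 -0.35373131 -1.6429847 ]
scene 0.75 [0.46085921 0.28378023 0.        ]
scene 0.83 [[0.378, 0.198], [0.544, 0.191], [0.552, 0.381], [0.381, 0.39]]
side 0.83 [0.45692413 0.28664549 0.        ]
side 0.57 [[0.537, 0.384], [0.381, 0.388], [0.367, 0.164], [0.521, 0.163]]
wrist 0.65 [[0.464, 0.186], [0.463, 0.172], [0.508, 0.17], [0.533, 0.19], [0.533, 0.226]]
```

View pics/k.png

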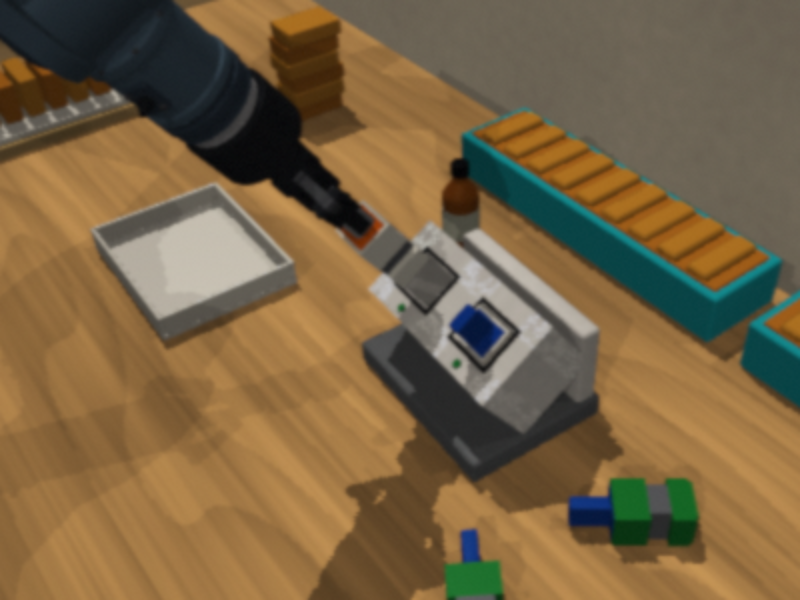

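```bash
python3 - <<'E'
from h import *
T=R.from_matrix(np.diag([-1.,1,-1]))
print(units([.46,.287,.33],T))
E
```

```text
(array([ 0.212,  1.169, -0.086]), array([0.011, 0.387, 0.042]), np.float64(35.069877442885335))
```

Emit:
{"name": "carry_out", "arguments": {"motion": [[0,0,0,0.08,0,0,0],[0,0,0.03,0.16,0,0,0],[0,0,0.1,0.2,0,0.03,0],[0,0.03,0.2,0.2,0,0.08,0.005],[0,0.06,0.32,0.2,0.002,0.14,0.01],[0,0.09,0.44,0.2,0.004,0.2,0.02],[0,0.12,0.56,0.2,0.006,0.26,0.03],[0,0.15,0.68,0.2,0.008,0.32,0.036],[0,0.18,0.8,0.2,0.01,0.36,0.04],[0,0.212,0.9,0.2,0.011,0.387,0.042]]}}

```text
time: 11.75
tcp_pos: [0.4609, 0.2216, 0.4014]
ee_rot: [-0.001, 1.0, 0.0, -0.001]
force: [0.4, -0.7, -2.3]
grip_width: 0.0132
finger_force: 59.4
```

Emit:
{"name": "carry_out", "arguments": {"motion": [[0,0,0.07,0,0,0,0],[0,0,0.14,0,0,0,0],[0,0,0.21,0,0,0,0],[0,0,0.269,0,0,0,0],[0,0,0.269,-0.05,0,0,0],[0,0,0.269,-0.12,0,0,0],[0,0,0.269,-0.19,0,0,0],[0,0,0.269,-0.26,0,0,0],[0,0,0.269,-0.286,0,0,0],[0,0,0.269,-0.286,0,0,0]]}}

```text
time: 12.75
tcp_pos: [0.4597, 0.2869, 0.3293]
ee_rot: [-0.0, 1.0, -0.001, -0.0]
force: [-0.3, 0.3, -1.4]
grip_width: 0.0132
finger_force: 59.3
```

```bash
python3 - <<'E'
from h import *
T=R.from_matrix(np.diag([-1.,1,-1]))
s=bot.read_state();print(s["tcp_pos"],s["q"],s["grip_width"],s["force"],units([.46,.287,.262],T))
a=cam("side")["color"][130:290,100:300];b=cam("scene")["color"][180:340,400:560]
cv2.imwrite("pics/l.png",cv2.resize(np.hstack([a,b]),None,fx=2.2,fy=2.2,interpolation=2)[...,::-1])
E
```

```text
[0.45970732 0.28688155 0.32926404] [ 4.40988561e-01  3.44586529e-01 -1.65055791e-01  1.06246547e+00
 -6.03921378e-04  4.40331309e-01] 0.013196422974559589 [-0.27710447  0.25491295 -1.39861083] (array([ 0.001,  0.   , -0.269]), array([ 0.001, -0.001, -0.   ]), np.float64(0.09090301128111367))
```

View pics/l.png

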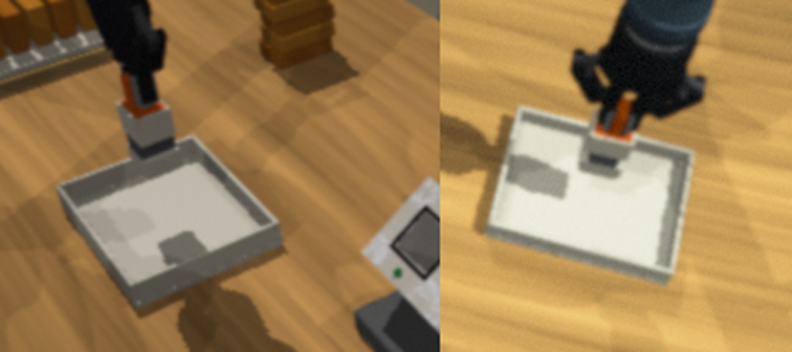

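It hangs upright over the tray. I'll lower it now.

Emit:
{"name": "carry_out", "arguments": {"motion": [[0,0,0,-0.05,0,0,0],[0,0,0,-0.1,0,0,0],[0,0,0,-0.15,0,0,0],[0,0,0,-0.2,0,0,0],[0,0,0,-0.24,0,0,0],[0,0,0,-0.26,0,0,0],[0,0,0,-0.268,0,0,0],[0,0,0,-0.276,0,0,0],[0,0,0,-0.276,0,0,0],[0,0,0,-0.276,0,0,0]]}}

```text
time: 13.85
tcp_pos: [0.4602, 0.2871, 0.2616]
ee_rot: [-0.0, 1.0, 0.0, 0.001]
force: [-0.2, -0.2, -0.8]
grip_width: 0.0127
finger_force: 59.4
```

Emit:
{"name": "carry_out", "arguments": {"motion": [[0,0,0,-0.003,0,0,0],[0,0,0,-0.006,0,0,0],[0,0,0,-0.008,0,0,0],[0,0,0,-0.01,0,0,0],[0,0,0,-0.012,0,0,0],[0,0,0,-0.014,0,0,0],[0,0,0,-0.016,0,0,0],[0,0,0,-0.016,0,0,0],[0,0,0,-0.016,0,0,0],[0,0,0,-0.016,0,0,0]]}}

```text
time: 14.85
tcp_pos: [0.46, 0.287, 0.2572]
ee_rot: [-0.0, 1.0, -0.0, 0.001]
force: [-0.2, 0.0, -1.2]
grip_width: 0.013
finger_force: 59.4
```

Emit:
{"name": "carry_out", "arguments": {"motion": [[0,0,0,-0.002,0,0,0],[0,0,0,-0.004,0,0,0],[0,0,0,-0.006,0,0,0],[0,0,0,-0.008,0,0,0],[0,0,0,-0.01,0,0,0],[0,0,0,-0.01,0,0,0],[0,0,0,-0.01,0,0,0],[0,0,0,-0.01,0,0,0],[0,0,0,-0.01,0,0,0],[0,0,0,-0.01,0,0,0]]}}

```text
time: 15.85
tcp_pos: [0.46, 0.287, 0.2548]
ee_rot: [-0.0, 1.0, -0.0, 0.001]
force: [0.1, -0.0, -1.1]
grip_width: 0.0128
finger_force: 59.4
```

No contact yet, so I'll go 2 mm further.

Emit:
{"name": "carry_out", "arguments": {"motion": [[0,0,0,-0.002,0,0,0],[0,0,0,-0.004,0,0,0],[0,0,0,-0.006,0,0,0],[0,0,0,-0.008,0,0,0],[0,0,0,-0.008,0,0,0],[0,0,0,-0.008,0,0,0],[0,0,0,-0.008,0,0,0],[0,0,0,-0.008,0,0,0],[0,0,0,-0.008,0,0,0],[0,0,0,-0.008,0,0,0]]}}

```text
time: 16.85
tcp_pos: [0.4601, 0.287, 0.2533]
ee_rot: [-0.0, 1.0, -0.0, 0.001]
force: [-1.3, -1.9, 5.4]
grip_width: 0.0129
finger_force: 60.3
```

Contact (force up by about 6.5 N). I'll release and back straight up.

Emit:
{"name": "carry_out", "arguments": {"motion": [[60,0,0,0,0,0,0],[60,0,0,0,0,0,0],[60,0,0,0,0,0,0],[60,0,0,0,0,0,0],[60,0,0,0,0,0,0],[60,0,0,0,0,0,0],[60,0,0,0.05,0,0,0],[60,0,0,0.15,0,0,0],[60,0,0,0.28,0,0,0],[60,0,0,0.4,0,0,0]]}}

```text
time: 17.85
tcp_pos: [0.4599, 0.287, 0.3548]
ee_rot: [-0.0, 1.0, 0.0, 0.001]
force: [0.6, 0.4, 0.0]
grip_width: 0.0601
finger_force: 0.0
```

```bash
python3 - <<'E'
from h import *
a=cam("side")["color"][130:330,110:390];b=cam("scene")["color"][180:380,260:540]
cv2.imwrite("pics/m.png",cv2.resize(np.hstack([a,b]),(800,286),interpolation=2)[...,::-1])
print(bot.read_state()["force"])
E
```

```text
[0.31852817 0.60648041 0.87070501]
```

View pics/m.png

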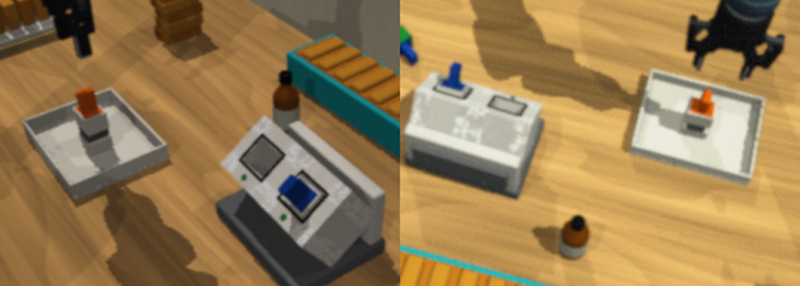

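The cartridge stands upright in the tray (side crop 90,115; scene crop 700,110). Blue is still latched in and the bottle hasn't moved.

```bash
python3 -c "
from workcell import bot
print(bot.hand_in())"
```

```text
the job is handed in; nothing more can be done
None
```

The orange cartridge was pressed free, drawn out along the slope and stood upright on its foot in the white tray, with the blue one still latched in and the bottle and soap untouched; the job is handed in at about 18 s, and the hand-in call returned no verdict.

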